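Unclip the wash nozzle and put it in the rinse tray

TASK

Take the clipped-on wash nozzle off its docking stand: hold its thumb pad down so that the catch drops under the stand's bridge, slide the nozzle straight off the spigot without forcing it or crushing the clip, then lay it gently in the low steel rinse tray, upright on its flat base with the thumb pad on top. Leave everything else on the bench alone.

Things in the scene. Friction and masses are not known exactly. Their poses are not given: they have to be found in the camera images.
- nozzle_center (a point): Centre of the white plastic nozzle block (loose, 0.1 to 0.2 kg): 80 mm long (its x), 40 mm wide (y), 34 mm high (z up); the point is half-way along and half-way up, 17 mm over its flat base. A bore in its +x end sits on the stand's spigot; at the -x end a round grey tip and a flat sole reach 20 mm farther. Once free on the bed it can be gripped across its 40 mm width.
- nozzle_pad (a point): A point fixed to the nozzle block in the middle of the thumb pad, 49 mm above the base (axes as nozzle_center). The flat grey pad is 34 mm long (x), 30 mm wide. Its top at rest is 0 to 12 mm above this point: it differs from start to start and is not measured, so find it by touch. It goes straight down 6 mm to a hard stop (4 N starts it, 9 N at the stop) and springs back.
- nozzle_fin (a point): Middle of the top edge of the nozzle's upright fin, 71 mm above the base: a wall across the full 40 mm width, 8 mm thick in x, just on the -x side of the thumb pad (4 mm gap; its near face is 21 mm from the pad middle). A finger pressing the pad can push on the fin towards -x to slide the nozzle.
- dock_bed (a point): On top of the flat bed of the fixed steel stand, under the centre of the clipped-on nozzle; 50 to 70 mm above the bench. x axis: along the spigot to the back wall (face at x = +42 mm, 60 mm high); z up. The nozzle slides off towards -x. Bed 52 mm wide, wet and slippery, ends at x = -120 mm, no side walls. Spigot 16 mm thick, ends at x = +20 mm: 25 to 40 mm of sliding frees the nozzle.
- dock_bridge (a point): Middle of the underside of the stand's bridge, 47 mm above the bed: a bar 6 mm thick (x), 8 mm high, on two posts at y = +-25 mm. The clip tongue runs from the pad under it to a catch just behind it, which blocks the nozzle until the pad is pressed more than 3 mm (4 to 5 mm is comfortable). The stand bears at most 30 N in all from the nozzle.
- tray: Low open steel rinse tray, fixed, 150 mm (its x) by 190 mm (its y), walls 4 mm thick and 40 mm high, inner floor 5 mm above the bench. Origin: centre of its underside, on the bench. The taller (80 mm) white plastic crate of the same outline is not the tray; the two swap places from one start to the next.
- mould: Bystander: white round cheese mould (90 mm wide, 70 mm high) standing in the white crate; leave alone.
- jug: Bystander: white jug, 110 mm wide, 170 mm high; leave alone.
- bowl: Bystander: steel bowl, 140 mm wide, 60 mm high; leave alone.
- sanitiser: Bystander: white bottle, 66 mm wide, 190 mm high; leave alone.
- brush: Bystander: wooden brush lying on the bench; leave alone.
- paddle: Bystander: wooden spatula lying on the bench; leave alone.
- press_cup: Bystander: small white cup, 80 mm wide, 60 mm high; leave alone.
Mind the look-alikes: they are no part of the job. Leave any blue look-alike of the tray alone.

How it is judged:
On the way:
1. the nozzle is slid off the spigot, at least 25 mm along the bed (x of nozzle_center in the frame of dock_bed below -0.025 m), for 0.1 s.
At the end, for the whole second after the job is handed in: The nozzle rests in the steel tray: its centre within 60 mm (x) and 80 mm (y) of the tray's centre and less than 30 mm above the bench, flat on its base and tilted less than 0.2 rad, released (x of nozzle_center in the frame of tray between -0.06 and 0.06 m and y of nozzle_center in the frame of tray between -0.08 and 0.08 m and height (world z) of nozzle_center below 0.03 m and z of nozzle_center in the frame of tray above 0.015 m and angle between nozzle_center's own z axis and vertical below 0.2 rad); the robot touches nothing.
It fails at once if the nozzle, with its clip, is crushed onto or yanked against the docking stand (more than 30 N) (contact force between nozzle and dock above 30 N).
It fails at once if the nozzle is dropped (falls faster than 0.55 m/s, about 15 mm of free fall) (contact force between the fingers and nozzle below 0.01 N and linear speed of nozzle above 0.55 m/s).
It fails at once if a bystander is moved by more than 30 mm (distance of any of mould, jug, bowl, sanitiser, brush, paddle, press_cup from where it was at the start of the episode above 0.03 m).
It also fails if it takes over 58 s, if anything falls off the work surface, if the arm or the gripper's body presses on something with over 40 N, if the wrist force passes 120 N, or if a joint passes its speed limit or range.

ROBOT

A 7-joint arm with a two-finger parallel gripper is mounted at the origin on the work surface. World frame = base frame: x ahead of the robot, y to its left, z up, the work surface at z = 0. Lengths are in m, angles in rad, forces in N, time in s.
With the tool pointing down it reaches from about 0.4 to 0.9 m from the base axis. Payload 5.5 kg.
Tool frame: the origin (TCP) lies at the very end of the fingers, on their centre line; the grasp point (between the pads) lies arm.pinch_z behind it (arm.pinch_z is the distance from the TCP to the grasp point, in m); z points along the fingers, y is the direction in which the jaws open and shut (so a half turn about z gives the same grasp; the last joint's range is limited). The gripper opens to 92 mm and grips with 3 to 60 N. Pads are 19 mm wide; open, the fingers measure 130 mm over their backs; the gripper's body (75 mm by 190 mm) begins 47 mm behind the grasp point.
Start: joints at [1.501, 0.501, -0.427, 1.55, 0.221, 1.138, -0.21], TCP at [0.212, -0.614, 0.193] pointing down, gripper open.
Joint ranges: [-2.88, 2.88], [-0.31, 2.03], [-1.54, 1.56], [0.2, 2.42], [-1.41, 4.55], [0.19, 2.02], [-2.57, 2.57]. Speed limits (rad/s): [2.57, 2.57, 3.14, 3.14, 3.14, 3.14, 3.14].

INTERFACE

Orientations are given as a unit quaternion [w, x, y, z].
In Python, from plant import arm, get_image, camera_params gives the robot as it stands. The module is installed in compiled form; this text tells all that it offers.
- The arm moves only by the tool servo_tool, never from a script. Its argument "plan" is a list of rows, each a list of 4 numbers: the shift along the tool's x, y, z in mm, then the turn about the tool's z in degrees. In form: [[tx, ty, tz, twist], ...]. A call has 1 to 8 rows; each row shifts and turns the commanded pose from where the row before left it, along the tool's axes as they then stand; what a row does not reach is not made up. A row lasts 1/8 s, in which the tool goes at most 62.5 mm and 10.7 degrees, less where a joint would pass 70% of its speed; a pose out of reach is approached as far as the arm can. A call with a gripper value outside its range is refused whole. "grip" is the finger opening in mm, from 0 to 91.8, set as the call begins (left out, the last holds). The fingers move at their own pace and stop on an object; the grip force is fixed at half the most. Time passes only in rows, so rows that do not move let the fingers close. It gives the time, the measured TCP pose, the force and the opening at its end, in the units of the state.
- arm.get_state(): the state, without advancing time (a new reading comes with each control period).
- get_image(name): name is "scene" or "side" or "wrist"; returns the picture (400x640x3 uint8, red, green, blue); there is no depth.
- camera_params(name): a dict with "fx", "fy", "cx", "cy" (pixels), "extrinsics" (4x4, takes a point from world to camera coordinates). Camera axes: x right, y up, looking along -z (the intrinsics and any distortion apply to the point x, -y, -z); pixel columns grow to the right and rows downward; lengths in m; the calibration is good to about 2 mm. A picture is of the moment at which its call begins: read the wrist's pose just before it. camera_params takes no time and is no camera call; for the wrist camera it gives the pose at the moment of the call.
- arm.sign_off(): hands the job in, once; it reports no verdict.
The state is a dict: "time_s": time; "q": joint angles; "joint_velocities": joint speeds; "joint_efforts": joint torques, N m; "eef_pos": TCP position; "tool_rot": TCP orientation; "force": force on the tool from outside, world axes, zero at the start; "moment": the same for the moment, N m; "finger_gap": finger opening in m.
Only numpy, scipy, OpenCV 4.12 (cv2) and the standard library are available. Lean on these libraries where they do the work, as an engineer would, in place of code of your own. Each camera call takes 0.05 s, during which the arm holds its last target. There are 200 camera calls.

## Working session

There is one attempt and no reset: what is moved stays moved. The work goes in short steps, Python scripts to look and compute and a tool call to move; the robot and the scene stay as the last step left them, time stands still between calls to the robot, and variables do not carry over. Pictures are saved under pics/ and viewed, about 8 in all and at most 12, crops included, and the job is handed in when it is done.

Besides the shell and the picture viewer there is one more tool, called after "Request:" as a command line: name --pt "numbers of a row" for each row, then --argument value for the rest. servo_tool: Moves the arm, as the interface text tells. Its arguments: {"type":"object","properties":{"plan":{"type":"array","items":{"type":"array","items":{"type":"number"}}},"grip":{"type":"number"}},"required":["plan"]}

```bash
mkdir -p pics; cat > h.py <<'E'
import numpy as np, cv2
from plant import arm, get_image, camera_params
def snap(n,f):
    im=get_image(n); cv2.imwrite(f'pics/{f}.png',im[:,:,::-1]); return im
def proj(n,P):
    c=camera_params(n); E=np.array(c['extrinsics']); p=(E[:3,:3]@np.atleast_2d(P).T).T+E[:3,3]
    return np.c_[c['cx']+c['fx']*p[:,0]/-p[:,2], c['cy']+c['fy']*-p[:,1]/-p[:,2]]
def ray(n,u,v):
    c=camera_params(n); E=np.array(c['extrinsics']); R=E[:3,:3]
    d=R.T@np.array([(u-c['cx'])/c['fx'],-(v-c['cy'])/c['fy'],-1]); o=-R.T@E[:3,3]; return o,d
def onz(n,u,v,z):
    o,d=ray(n,u,v); return o+d*(z-o[2])/d[2]
E
python3 - <<'E'
from h import *
a=snap('scene','s0');b=snap('side','d0');c=snap('wrist','w0')
for n in('scene','side','wrist'):
    k=camera_params(n);print(n,{i:(j if i!='extrinsics' else np.round(j,3).tolist()) for i,j in k.items()})
s=arm.get_state();print(s['eef_pos'],s['tool_rot'],s['force'],s['finger_gap'],s['time_s'],arm.pinch_z)
E
```

```text
scene {'fx': 481.0846091226378, 'fy': 481.0846091226378, 'cx': 326.3793925002025, 'cy': 193.42140091761516, 'extrinsics': [[0.315, 0.949, 0.013, -0.188], [-0.653, 0.206, 0.729, 0.252], [0.689, -0.238, 0.684, -1.77], [0.0, 0.0, 0.0, 1.0]]}
side {'fx': 463.55486111098026, 'fy': 463.55486111098026, 'cx': 328.49518913405154, 'cy': 202.94913423451422, 'extrinsics': [[-0.872, -0.49, 0.003, 0.456], [0.378, -0.669, 0.64, -0.247], [-0.312, 0.559, 0.768, -1.162], [0.0, 0.0, 0.0, 1.0]]}
wrist {'fx': 336.21195831475995, 'fy': 336.21195831475995, 'cx': 318.39099538580007, 'cy': 197.3208554961206, 'extrinsics': [[0.327, -0.945, -0.001, -0.649], [0.915, 0.317, -0.251, 0.032], [0.238, 0.081, 0.968, -0.391], [0.0, 0.0, 0.0, 1.0]]}
[ 0.21214435 -0.61373842  0.19209487] [-7.93522059e-04  9.86180291e-01  1.65673758e-01 -9.59762016e-05] [-0.04057113  0.91760703  0.04603206] 0.0918913446683826 0.15 0.0188
```

View pics/s0.png

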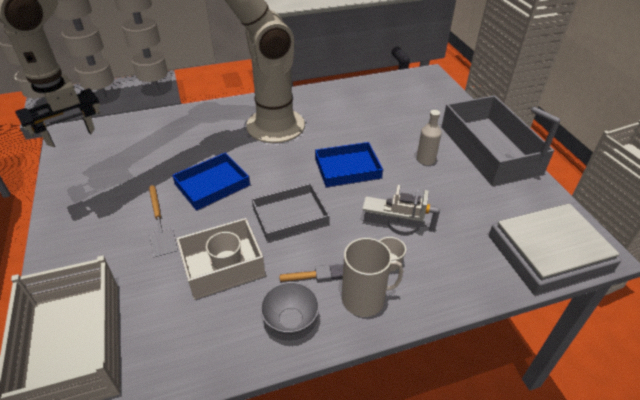

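View pics/d0.png

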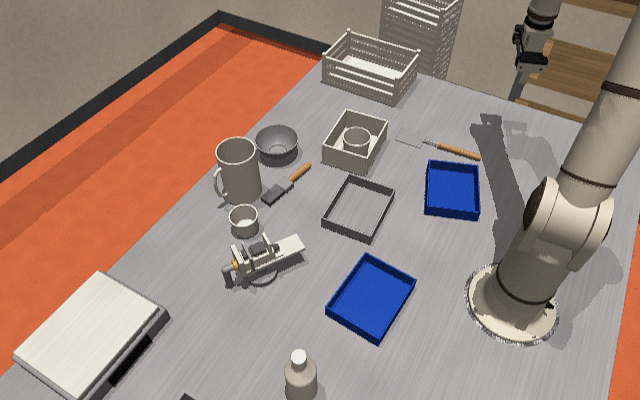

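```bash
python3 - <<'E'
import cv2
a=cv2.imread('pics/s0.png')[175:245,352:448];b=cv2.imread('pics/d0.png')[222:292,214:314]
cv2.imwrite('pics/s0c.png',cv2.resize(a,None,fx=8,fy=8,interpolation=2))
cv2.imwrite('pics/d0c.png',cv2.resize(b,None,fx=8,fy=8,interpolation=2))
E
```

```text
(no output)
```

View pics/s0c.png

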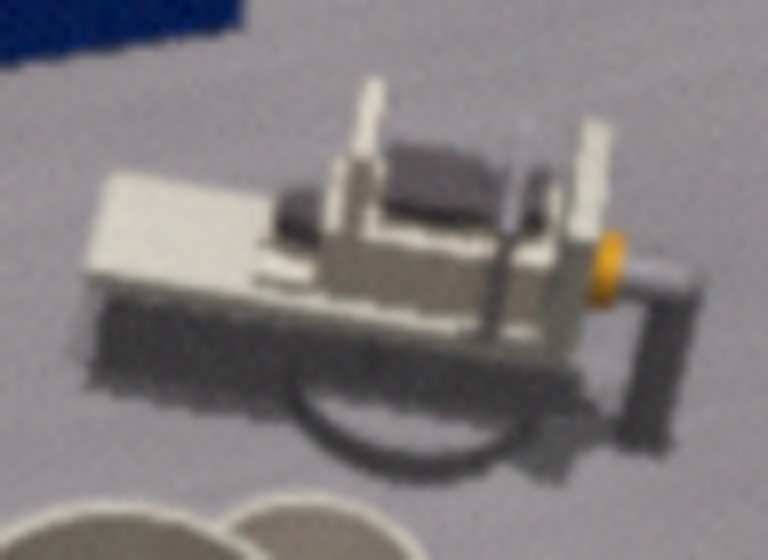

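View pics/d0c.png

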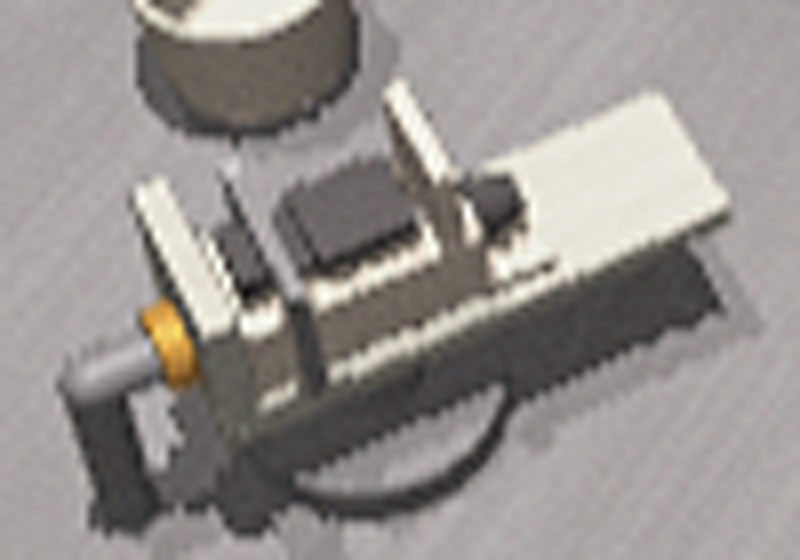

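```bash
cat > fit.py <<'E'
from h import *
from scipy.optimize import least_squares
def T(q,P):
    x,y,z,a=q[:4]; P=np.array(P,float)/1000; c,s=np.cos(a),np.sin(a)
    return np.c_[x+c*P[:,0]-s*P[:,1], y+s*P[:,0]+c*P[:,1], z+P[:,2]]
S=lambda L:[(352+u/8-.44,175+v/8-.44) for u,v in L]
D=lambda L:[(214+u/8-.44,222+v/8-.44) for u,v in L]
so=S([(113,177),(88,275),(597,120),(577,240),(372,78),(342,162)])
do=D([(728,212),(655,92),(222,320),(148,183),(447,180),(397,82)])
def M(q):
    w=42+q[5]/2
    return [(-120,26,0),(-120,-26,0),(w,26,60),(w,-26,60),(q[4]-25,20,71),(q[4]-25,-20,71)]
def f(q):
    P=T(q,M(q)); return np.r_[(proj('scene',P)-so).ravel(),(proj('side',P)-do).ravel()]
r=least_squares(f,[.45,.15,.06,1.6,0,5],x_scale=[.1,.1,.1,1,10,10],loss='soft_l1')
print(np.round(r.x,4));print(np.round(r.fun.reshape(-1,2),1))
ts=[(252,211),(312,187),(328,216),(265,238)]; td=[(322,210),(350,177),(395,196),(371,242)]
t1=[onz('scene',*p,.04)[:2] for p in ts];t2=[onz('side',*p,.04)[:2] for p in td]
print(np.round(t1,3).tolist(),np.round(t2,3).tolist(),np.mean(t1,0),np.mean(t2,0))
E
python3 fit.py
```

```text
[ 0.5977  0.2368  0.0587  1.0104 -8.2132  7.9482]
[[-0.2 -0.3]
 [-0.3 -0.4]
 [-0.7  1.6]
 [ 0.  -0.8]
 [-0.6  0.5]
 [ 1.2 -0.5]
 [-0.4 -0.2]
 [-0.1  0.4]
 [-0.9 -0.3]
 [ 0.4  0.9]
 [ 0.2 -0.4]
 [-0.2  0. ]]
[[0.452, -0.178], [0.406, 0.017], [0.537, 0.025], [0.564, -0.166]] [[0.542, 0.005], [0.532, -0.146], [0.385, -0.144], [0.375, 0.035]] [ 0.48985869 -0.07549981] [ 0.45856839 -0.06245255]
```

```bash
cat >> h.py <<'E'
def tool():
    s=arm.get_state(); w,x,y,z=s['tool_rot']
    from scipy.spatial.transform import Rotation as R
    return s,np.array(s['eef_pos']),R.from_quat([x,y,z,w]).as_matrix()
def delta(target,yaw=None):
    s,p,R=tool(); d=R.T@(np.array(target)-p)*1000
    psi=np.degrees(np.arctan2(R[1,0],R[0,0]))
    print('t',round(s['time_s'],2),'p',np.round(p,4),'psi',round(psi,2),'tool delta mm',np.round(d,1),'twist', None if yaw is None else round(psi-yaw,2),'F',np.round(s['force'],1),'gap',round(s['finger_gap'],4))
E
python3 - <<'E'
from h import *
for n,u,v in(('sanit',428,163),('jug',365,310),('cup',392,262)): print(n,onz('scene',u,v,0))
E
```

```text
sanit [0.36702821 0.43768987 0.        ]
jug [0.83746861 0.02213486 0.        ]
cup [0.71871762 0.14846345 0.        ]
```

Request:
servo_tool --pt "0 0 -60 -9.7" --pt "0 0 -50 -9.7" --pt "0 0 0 -9.7" --pt "0 0 0 -9.7" --grip 0

```text
time_s: 0.65
eef_pos: [0.2124, -0.6145, 0.3036]
tool_rot: [0.001, 0.874, 0.486, -0.0]
force: [-0.6, 1.0, 0.0]
finger_gap: 0.0562
```

```bash
python3 - <<'E'
from h import *
c,s=np.cos(1.0104),np.sin(1.0104)
delta([.5977-.0152*c,.2368-.0152*s,.30],57.9)
_,p,R=tool(); E=np.array(camera_params('wrist')['extrinsics']); o=-E[:3,:3].T@E[:3,3]
print('cam in tool',R.T@(o-p),'axis',R.T@(-E[2,:3]),'right',R.T@E[0,:3])
E
```

```text
t 0.65 p [ 0.2124 -0.6145  0.3036] psi 58.18 tool delta mm [ 911.3 -121.5    2.8] twist 0.28 F [-0.6  1.   0. ] gap 0.0562
cam in tool [ 6.71953268e-02 -4.06053405e-06 -1.93114859e-01] axis [-2.51548493e-01  9.33277312e-04  9.67844246e-01] right [ 1.44917374e-04  9.99999560e-01 -9.26619297e-04]
```

Request:
servo_tool --pt "57 -7.6 0 0" --pt "57 -7.6 0 0" --pt "57 -7.6 0 0" --pt "57 -7.6 0 0" --pt "57 -7.6 0 0" --pt "57 -7.6 0 0" --pt "57 -7.6 0 0" --pt "57 -7.6 0 0"

```text
time_s: 1.65
eef_pos: [0.4037, -0.1941, 0.3029]
tool_rot: [0.0, 0.875, 0.484, -0.0]
force: [0.4, 0.0, 0.6]
finger_gap: 0.0005
```

Request:
servo_tool --pt "57 -7.6 0 0" --pt "57 -7.6 0 0" --pt "57 -7.6 0 0" --pt "57 -7.6 0 0" --pt "57 -7.6 0 0" --pt "57 -7.6 0 0" --pt "57 -7.6 0 0" --pt "0 0 0 0"

```text
time_s: 2.65
eef_pos: [0.5694, 0.1775, 0.3023]
tool_rot: [-0.002, 0.873, 0.488, 0.0]
force: [-0.6, -0.2, 0.4]
finger_gap: 0.0003
```

```bash
python3 - <<'E'
from h import *
exec(open('fit.py').read().split('so=')[0].replace('from h import *',''))
q=[.5977,.2368,.0587,1.0104]
delta(T(q,[(-15.2,0,0)])[0]+[0,0,.2413],57.9)
im=snap('wrist','w1')
import json
k=camera_params('wrist'); json.dump({a:(np.array(b).tolist()) for a,b in k.items()},open('w1.json','w'))
P=T(q,[(-120,26,0),(-120,-26,0),(42,26,60),(42,-26,60),(-33,20,71),(-33,-20,71),(-8,0,55)]);print(np.round(proj('wrist',P)))
E
```

```text
t 2.65 p [0.5694 0.1775 0.3023] psi 58.43 tool delta mm [50.1 -7.   2.5] twist 0.53 F [-0.6 -0.2  0.4] gap 0.0003
[[292. 201.]
 [330. 201.]
 [285.  68.]
 [335.  68.]
 [291. 141.]
 [328. 141.]
 [310. 117.]]
```

```bash
python3 - <<'E'
import cv2
a=cv2.imread('pics/w1.png')[45:225,230:390]
cv2.imwrite('pics/w1c.png',cv2.resize(a,None,fx=3.3,fy=3.3,interpolation=2))
E
```

```text
(no output)
```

View pics/w1c.png

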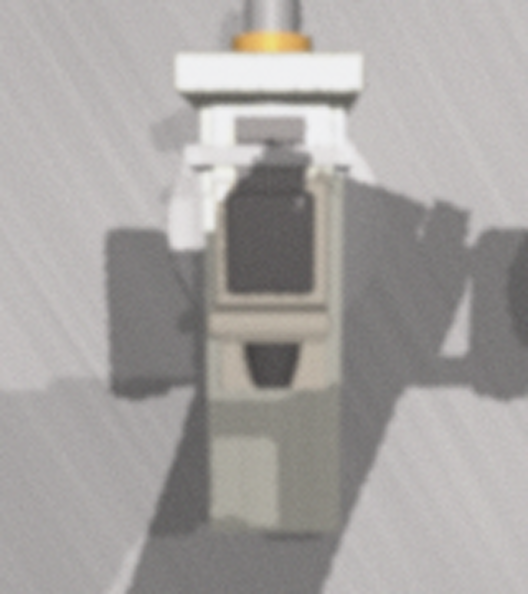

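```bash
cat > fit2.py <<'E'
import json
exec(open('fit.py').read().split("r=least")[0])
K=json.load(open('w1.json')); _cp=camera_params
def camera_params2(n): return K if n=='wrist' else _cp(n)
import h; h.camera_params=camera_params2
wo=[(230+u/3.3-.35,45+v/3.3-.35) for u,v in [(207,530),(338,530),(175,74),(362,74),(210,323),(329,323)]]
def M(q):
    w=42+q[5]/2;b=q[6]
    return [(-120,26,0),(-120,-26,0),(w,b,60),(w,-b,60),(q[4]-25,20,71),(q[4]-25,-20,71)]
def f(q):
    P=T(q,M(q)); return np.r_[(proj('scene',P)-so).ravel(),(proj('side',P)-do).ravel(),(proj('wrist',P)-wo).ravel()]
r=least_squares(f,[.6,.24,.06,1.0,-8,5,28],x_scale=[.1,.1,.1,1,10,10,10],loss='soft_l1')
print(np.round(r.x,4));print(np.round(r.fun.reshape(3,-1),1))
q=r.x
for u,v,hh,n in[(270,293,.054,'pad -x edge'),(257,147,.055,'bridge +x'),(257,165,.055,'bridge -x'),(270,312,.071,'fin near top')]:
    p=onz('wrist',230+u/3.3-.35,45+v/3.3-.35,q[2]+hh); d=p-q[:3]; c,s=np.cos(q[3]),np.sin(q[3])
    print(n,round((c*d[0]+s*d[1])*1e3,1),round((-s*d[0]+c*d[1])*1e3,1))
delta(T(q,[(q[4]-8,0,0)])[0]+[0,0,.095],np.degrees(q[3]))
E
python3 fit2.py
```

```text
[ 0.5968  0.2333  0.0588  1.0127 -6.1636  9.5292 29.7013]
[[-1.5 -0.2 -1.6 -0.3 -1.6  0.8 -1.1  0.2 -1.2  0.7  0.6 -0.3]
 [ 0.6 -1.1  0.8 -0.4  0.6  0.1  0.7 -1.   0.6 -1.   0.2 -0.5]
 [ 0.6 -1.5 -0.6 -1.3  0.  -0.7 -0.1 -0.5 -1.  -0.3  0.1 -0.2]]
pad -x edge -22.9 -0.3
bridge +x 24.3 3.9
bridge -x 18.6 3.9
fin near top -27.9 -0.7
t 2.7 p [0.5696 0.174  0.3022] psi 58.22 tool delta mm [ 50.5  -7.8 148.5] twist 0.19 F [ 0.6 -1.2 -1.4] gap 0.0005
```

```bash
sed -i "s/^_cp=.*//; s/^K=\(.*\); _cp/K=\1; E_=np.array(K['extrinsics']); E_[:3,3]-=E_[:3,:3]@[-.0002,.0035,.0001]; K['extrinsics']=E_; _cp/" fit2.py; python3 fit2.py
```

```text
[ 0.5963  0.2358  0.0592  1.0139 -5.6397 10.439  29.7057]
[[-0.7 -0.5 -0.8 -0.6 -0.7  0.4 -0.1 -0.2 -0.3  0.3  1.6 -0.7]
 [ 0.2 -0.5  0.4  0.2 -0.   1.   0.  -0.1 -0.1 -0.2 -0.5  0.2]
 [ 0.9 -0.7 -0.3 -0.5  0.2 -0.1  0.1 -0.  -0.7  0.2  0.4  0.3]]
pad -x edge -21.9 -0.0
bridge +x 25.3 4.1
bridge -x 19.6 4.1
fin near top -26.9 -0.4
t 2.7 p [0.5696 0.174  0.3022] psi 58.22 tool delta mm [ 52.9  -9.5 148. ] twist 0.13 F [ 0.6 -1.2 -1.4] gap 0.0005
```

Request:
servo_tool --pt "26.5 -4.7 50 0.1" --pt "26.4 -4.8 50 0" --pt "0 0 40 0" --pt "0 0 20 0" --pt "0 0 6 0" --pt "0 0 0 0" --pt "0 0 0 0"

```text
time_s: 3.58
eef_pos: [0.5919, 0.2203, 0.1388]
tool_rot: [0.0, 0.876, 0.483, 0.001]
force: [-0.6, -0.8, -0.4]
finger_gap: 0.0005
```

```bash
cat > d.py <<'E'
from h import *
import sys
q=[.5963,.2358,.0592,1.0139]; c,s=np.cos(q[3]),np.sin(q[3])
def dock():
    st,p,R=tool(); d=(p-q[:3])*1e3; F=st['force']
    print('t',round(st['time_s'],2),'dock',np.round([c*d[0]+s*d[1],-s*d[0]+c*d[1],d[2]],2),'Fdock',np.round([c*F[0]+s*F[1],-s*F[0]+c*F[1],F[2]],2),'psi-dock',round(np.degrees(np.arctan2(R[1,0],R[0,0])-q[3]),2),'gap',round(st['finger_gap']*1e3,1))
dock()
E
python3 d.py
```

```text
t 3.58 dock [-15.47  -4.42  79.56] Fdock [-1.03  0.06 -0.38] psi-dock -0.36 gap 0.5
```

Request:
servo_tool --pt "0 0 0 0" --pt "0 0 0 0"

```text
time_s: 3.82
eef_pos: [0.591, 0.2203, 0.1376]
tool_rot: [0.0, 0.876, 0.483, 0.0]
force: [0.7, 0.0, -0.2]
finger_gap: 0.0002
```

```bash
python3 d.py
```

```text
t 3.83 dock [-15.94  -3.74  78.39] Fdock [ 0.4  -0.58 -0.17] psi-dock -0.33 gap 0.2
```

Request:
servo_tool --pt "2 -3.7 5 -0.3" --pt "0 0 5 0" --pt "0 0 0 0" --pt "0 0 0 0"

```text
time_s: 4.32
eef_pos: [0.5886, 0.2238, 0.1268]
tool_rot: [-0.0, 0.874, 0.485, -0.0]
force: [-1.1, 0.0, 0.9]
finger_gap: 0.0002
```

```bash
python3 d.py
```

```text
t 4.33 dock [-14.22   0.22  67.59] Fdock [-0.57  0.93  0.89] psi-dock -0.02 gap 0.2
```

Request:
servo_tool --pt "0 0 1.5 0" --pt "0 0 1.5 0" --pt "0 0 1 0" --pt "0 0 0 0"

```text
time_s: 4.82
eef_pos: [0.5886, 0.2238, 0.1228]
tool_rot: [-0.0, 0.874, 0.485, -0.0]
force: [-0.5, -0.6, -0.1]
finger_gap: 0.0001
```

Request:
servo_tool --pt "0 0 1 0" --pt "0 0 1 0" --pt "0 0 0 0"

```text
time_s: 5.2
eef_pos: [0.5885, 0.2238, 0.1208]
tool_rot: [-0.0, 0.874, 0.485, -0.0]
force: [1.0, 0.6, -0.3]
finger_gap: 0.0008
```

Request:
servo_tool --pt "0 0 1 0" --pt "0 0 1 0" --pt "0 0 0 0"

```text
time_s: 5.58
eef_pos: [0.5886, 0.2238, 0.1188]
tool_rot: [0.0, 0.874, 0.485, -0.0]
force: [1.0, 0.7, 0.2]
finger_gap: 0.0005
```

Request:
servo_tool --pt "0 0 1 0" --pt "0 0 1 0" --pt "0 0 0 0"

```text
time_s: 5.95
eef_pos: [0.5886, 0.2238, 0.1168]
tool_rot: [-0.0, 0.874, 0.485, -0.0]
force: [-0.5, -0.4, -0.7]
finger_gap: 0.0001
```

Request:
servo_tool --pt "0 0 1 0" --pt "0 0 1 0" --pt "0 0 0 0"

```text
time_s: 6.32
eef_pos: [0.5886, 0.2238, 0.1148]
tool_rot: [0.0, 0.874, 0.485, -0.0]
force: [-0.5, 0.2, 0.1]
finger_gap: 0.0007
```

Request:
servo_tool --pt "0 0 1 0" --pt "0 0 0 0"

```text
time_s: 6.58
eef_pos: [0.5886, 0.2238, 0.1139]
tool_rot: [0.0, 0.874, 0.485, -0.0]
force: [-0.0, -0.2, -0.3]
finger_gap: 0.0005
```

Request:
servo_tool --pt "0 0 1 0" --pt "0 0 0 0"

```text
time_s: 6.82
eef_pos: [0.5886, 0.2238, 0.1128]
tool_rot: [0.0, 0.874, 0.485, -0.0]
force: [-0.7, 0.3, -1.3]
finger_gap: 0.0004
```

Request:
servo_tool --pt "0 0 1 0" --pt "0 0 0 0"

```text
time_s: 7.08
eef_pos: [0.5886, 0.2238, 0.1118]
tool_rot: [-0.0, 0.874, 0.485, -0.0]
force: [-0.7, -0.9, 0.2]
finger_gap: 0.0003
```

Request:
servo_tool --pt "0 0 1 0" --pt "0 0 0 0"

```text
time_s: 7.32
eef_pos: [0.5886, 0.2238, 0.1108]
tool_rot: [-0.0, 0.874, 0.485, -0.0]
force: [0.6, 0.0, -0.1]
finger_gap: 0.0009
```

Request:
servo_tool --pt "0 0 1 0" --pt "0 0 0 0"

```text
time_s: 7.58
eef_pos: [0.5886, 0.2238, 0.1098]
tool_rot: [-0.0, 0.874, 0.485, -0.0]
force: [-0.2, 0.1, -0.1]
finger_gap: 0.0002
```

Request:
servo_tool --pt "0 0 1 0" --pt "0 0 0 0"

```text
time_s: 7.82
eef_pos: [0.5886, 0.2238, 0.1088]
tool_rot: [-0.0, 0.874, 0.485, -0.0]
force: [0.2, 0.0, 1.0]
finger_gap: 0.0004
```

Request:
servo_tool --pt "0 0 1 0" --pt "0 0 0 0"

```text
time_s: 8.07
eef_pos: [0.5886, 0.2238, 0.1078]
tool_rot: [0.0, 0.874, 0.485, -0.0]
force: [-0.2, 0.7, -0.1]
finger_gap: 0.0003
```

Request:
servo_tool --pt "0 0 1 0" --pt "0 0 0 0"

```text
time_s: 8.32
eef_pos: [0.5886, 0.2238, 0.1068]
tool_rot: [0.0, 0.874, 0.485, -0.0]
force: [-0.0, 0.4, -0.5]
finger_gap: 0.0004
```

```bash
python3 - <<'E'
from h import *
a=snap('scene','s2')[140:250,340:460];b=snap('side','d2')[180:290,204:324]
m=np.hstack([cv2.resize(x,(400,367),interpolation=2) for x in(a,b)])
cv2.imwrite('pics/m2.png',m[:,:,::-1])
E
```

```text
(no output)
```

View pics/m2.png

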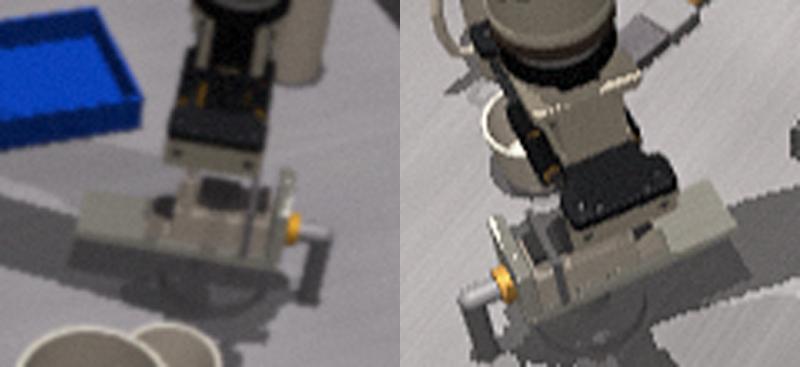

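```bash
python3 d.py; python3 - <<'E'
from h import *
_,p,R=tool()
P=[p+R@np.array(v)/1e3 for v in[(0,0,0),(-9.5,-19,0),(9.5,-19,0),(-9.5,19,0),(9.5,19,0),(0,0,-66)]]
print(np.round((proj('scene',P)-[340,140])*400/120),np.round((proj('side',P)-[204,180])*400/120+[400,0]))
a=cv2.imread('pics/s2.png')[120:235,360:450]
cv2.imwrite('pics/s2c.png',cv2.resize(a,None,fx=5,fy=5,interpolation=2))
E
```

```text
t 8.43 dock [-14.19   0.21  47.72] Fdock [0.19 0.03 0.16] psi-dock -0.02 gap 0.7
[[206. 188.]
 [198. 171.]
 [220. 175.]
 [192. 201.]
 [215. 205.]
 [216. 129.]] [[589. 220.]
 [612. 234.]
 [588. 244.]
 [591. 197.]
 [567. 207.]
 [579. 167.]]
```

View pics/s2c.png

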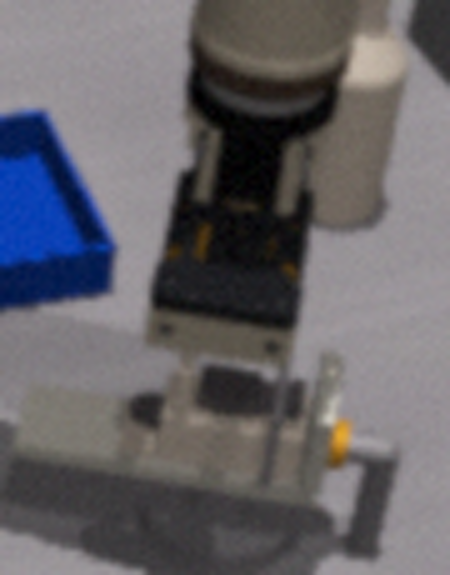

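```bash
python3 - <<'E'
from h import *
a=snap('wrist','w2'); cv2.imwrite('pics/w2.png',a[:,:,::-1])
_,p,R=tool()
print(np.round(proj('wrist',[p+R@np.array(v)/1e3 for v in[(0,0,0),(-9.5,-19,0),(9.5,-19,0),(-9.5,19,0),(9.5,19,0)]])))
E
```

```text
[[318. 224.]
 [287. 239.]
 [286. 209.]
 [349. 239.]
 [350. 209.]]
```

View pics/w2.png

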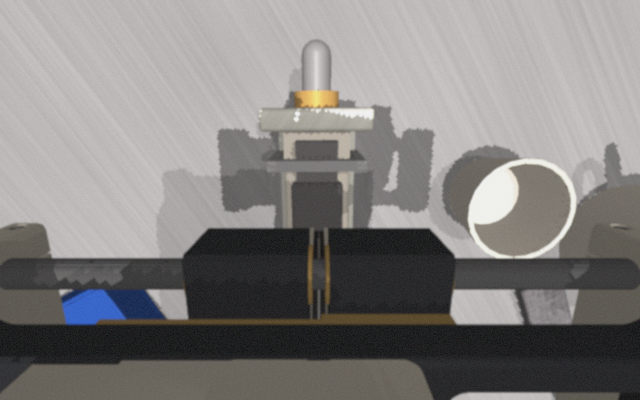

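```bash
python3 - <<'E'
import cv2,numpy as np
a=cv2.imread('pics/w2.png')[140:330,240:400]; a=cv2.resize(a,None,fx=2.9,fy=2.9,interpolation=2)
a=np.clip(a.astype(float)*1.0,0,255); a=(255*(a/255)**.45).astype('uint8')
b=cv2.imread('pics/w0.png')[200:400]; b=cv2.resize(b,(330,103*1),interpolation=3)
b=(255*(b/255.)**.45).astype('uint8'); c=np.zeros((a.shape[0],330,3),'uint8'); c[:103]=b
c[110:316]=cv2.resize((255*(cv2.imread('pics/w1.png')/255.)**.45).astype('uint8'),(330,206))
cv2.imwrite('pics/m3.png',np.hstack([a,c])[:600,:800])
E
```

```text
(no output)
```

View pics/m3.png

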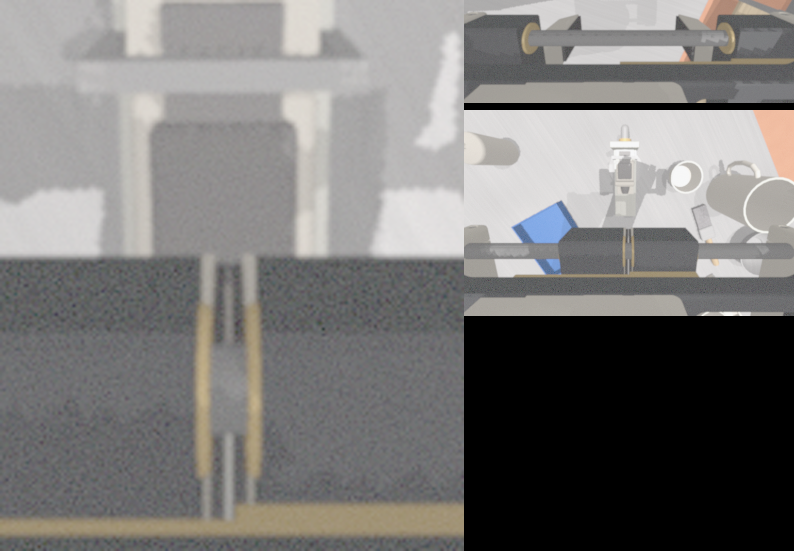

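Request:
servo_tool --pt "0 0 1 0" --pt "0 0 0 0"

```text
time_s: 8.72
eef_pos: [0.5886, 0.2238, 0.1058]
tool_rot: [-0.0, 0.874, 0.485, -0.0]
force: [0.1, 0.2, -0.3]
finger_gap: 0.0004
```

Request:
servo_tool --pt "0 0 1 0" --pt "0 0 0 0"

```text
time_s: 8.98
eef_pos: [0.5886, 0.2238, 0.1048]
tool_rot: [-0.0, 0.874, 0.485, -0.0]
force: [-0.4, 0.3, 0.9]
finger_gap: 0.0004
```

Request:
servo_tool --pt "0 0 1 0" --pt "0 0 0 0"

```text
time_s: 9.22
eef_pos: [0.5886, 0.2238, 0.1038]
tool_rot: [0.0, 0.874, 0.485, -0.0]
force: [-0.2, 0.1, 0.2]
finger_gap: 0.0005
```

```bash
cat > tri.py <<'E'
exec(open('fit.py').read().split("r=least")[0])
def tri(obs):
    A=np.zeros((3,3));b=np.zeros(3)
    for n,u,v in obs:
        o,d=ray(n,u,v); d/=np.linalg.norm(d); Q=np.eye(3)-np.outer(d,d); A+=Q;b+=Q@o
    return np.linalg.solve(A,b)
E
python3 - <<'E'
exec(open('tri.py').read())
for i,nm in enumerate(['bed+y','bed-y','wall+y','wall-y','fin+y','fin-y']): print(nm,np.round(tri([('scene',*so[i]),('side',*do[i])]),4))
# pad top corners: scene far(+y),-x corner etc.
print('pad mid',tri([('scene',*S([(447,182)])[0]),('side',*D([(350,210)])[0])]))
for n in('scene','side'):
    E=np.array(camera_params(n)['extrinsics']); print(n,-E[:3,:3].T@E[:3,3])
print('tray corner pts'); 
E
```

```text
bed+y [0.5115 0.149  0.0577]
bed-y [0.5569 0.1209 0.0588]
wall+y [0.5969 0.2915 0.1219]
wall-y [0.6467 0.2604 0.1186]
fin+y [0.5625 0.2212 0.1307]
fin-y [0.597  0.1959 0.128 ]
pad mid [0.59484973 0.2350052  0.10716412]
scene [ 1.44317391 -0.29458485  1.03040973]
side [0.12886863 0.70803304 1.04975391]
tray corner pts
```

Request:
servo_tool --pt "0 0 1 0" --pt "0 0 0 0"

```text
time_s: 9.48
eef_pos: [0.5886, 0.2239, 0.1028]
tool_rot: [-0.0, 0.874, 0.485, -0.0]
force: [0.0, -0.4, -0.4]
finger_gap: 0.0007
```

Request:
servo_tool --pt "0 0 1 0" --pt "0 0 0 0"

```text
time_s: 9.72
eef_pos: [0.5886, 0.2238, 0.1018]
tool_rot: [0.0, 0.874, 0.485, -0.0]
force: [0.4, -0.6, -0.5]
finger_gap: 0.0004
```

Request:
servo_tool --pt "0 0 1 0" --pt "0 0 0 0"

```text
time_s: 9.98
eef_pos: [0.5886, 0.2238, 0.1008]
tool_rot: [-0.0, 0.874, 0.485, -0.0]
force: [-0.2, -0.1, -0.6]
finger_gap: 0.0005
```

Request:
servo_tool --pt "0 0 1 0" --pt "0 0 0 0"

```text
time_s: 10.22
eef_pos: [0.5886, 0.2238, 0.0998]
tool_rot: [0.0, 0.874, 0.485, -0.0]
force: [-0.2, -0.3, -0.3]
finger_gap: 0.0005
```

Request:
servo_tool --pt "0 0 1 0" --pt "0 0 0 0"

```text
time_s: 10.48
eef_pos: [0.5886, 0.2238, 0.0988]
tool_rot: [0.0, 0.874, 0.485, -0.0]
force: [-0.4, 0.0, 0.5]
finger_gap: 0.0006
```

```bash
python3 - <<'E'
from h import *
g=lambda x:(255*(x/255.)**.5).astype('uint8')
b=snap('side','d3')[150:290,200:320][:,:,::-1]; s=snap('scene','s3')[110:250,350:470][:,:,::-1]
w=cv2.imread('pics/w0.png')[200:340,100:540]
m=np.vstack([np.hstack([cv2.resize(g(x),(375,437),interpolation=2) for x in(s,b)]),cv2.resize(g(w),(750,160))[:, :]])
cv2.imwrite('pics/m4.png',m)
E
```

View pics/m4.png

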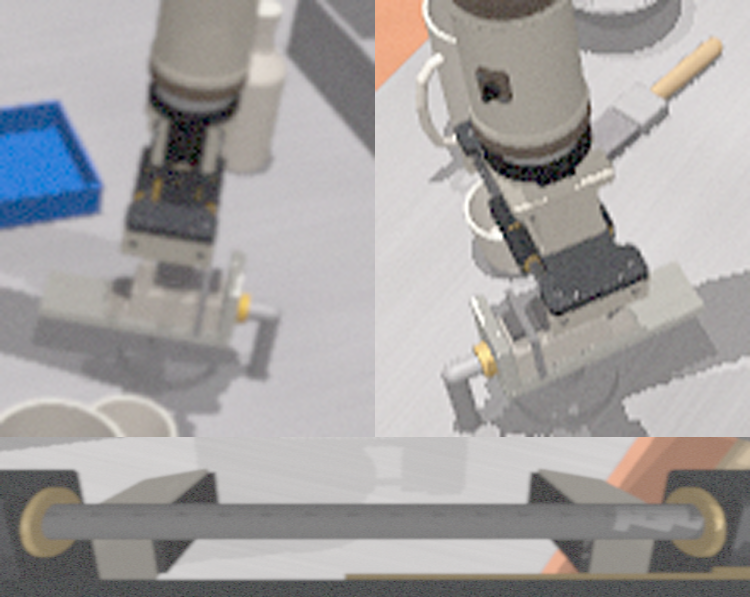

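Request:
servo_tool --pt "0 0 2 0" --pt "0 0 2 0" --pt "0 0 2 0" --pt "0 0 2 0" --pt "0 0 0 0"

```text
time_s: 11.2
eef_pos: [0.5885, 0.2238, 0.0907]
tool_rot: [-0.0, 0.874, 0.485, -0.0]
force: [0.5, 0.2, -0.1]
finger_gap: 0.0005
```

Request:
servo_tool --pt "0 0 1 0" --pt "0 0 1 0" --pt "0 0 0 0"

```text
time_s: 11.58
eef_pos: [0.5886, 0.2238, 0.0889]
tool_rot: [0.0, 0.874, 0.485, -0.0]
force: [-0.2, -0.3, -0.3]
finger_gap: 0.0006
```

Request:
servo_tool --pt "0 0 1 0" --pt "0 0 1 0" --pt "0 0 0 0"

```text
time_s: 11.95
eef_pos: [0.5886, 0.2238, 0.0868]
tool_rot: [0.0, 0.874, 0.485, -0.0]
force: [-1.0, 0.4, 0.1]
finger_gap: 0.0004
```

Request:
servo_tool --pt "0 0 1 0" --pt "0 0 0 0"

```text
time_s: 12.2
eef_pos: [0.5886, 0.2238, 0.0859]
tool_rot: [0.0, 0.874, 0.485, -0.0]
force: [0.2, 0.3, 0.3]
finger_gap: 0.0003
```

Request:
servo_tool --pt "0 0 1 0" --pt "0 0 1 0" --pt "0 0 0 0"

```text
time_s: 12.58
eef_pos: [0.5886, 0.2238, 0.0838]
tool_rot: [-0.0, 0.874, 0.485, -0.0]
force: [0.5, 0.1, 0.4]
finger_gap: 0.0004
```

Request:
servo_tool --pt "0 0 1 0" --pt "0 0 1 0" --pt "0 0 0 0"

```text
time_s: 12.95
eef_pos: [0.5886, 0.2238, 0.0818]
tool_rot: [-0.0, 0.874, 0.485, -0.0]
force: [-0.0, 0.0, -0.3]
finger_gap: 0.0004
```

Request:
servo_tool --pt "0 0 1 0" --pt "0 0 1 0" --pt "0 0 0 0"

```text
time_s: 13.32
eef_pos: [0.5886, 0.2238, 0.0798]
tool_rot: [-0.0, 0.874, 0.485, -0.0]
force: [-0.6, 0.2, 0.4]
finger_gap: 0.0002
```

Request:
servo_tool --pt "0 0 1 0" --pt "0 0 0 0"

```text
time_s: 13.58
eef_pos: [0.5886, 0.2238, 0.0789]
tool_rot: [0.0, 0.874, 0.485, -0.0]
force: [0.4, -0.3, -0.4]
finger_gap: 0.0005
```

Request:
servo_tool --pt "0 0 1 0" --pt "0 0 1 0" --pt "0 0 0 0"

```text
time_s: 13.95
eef_pos: [0.5886, 0.2238, 0.0768]
tool_rot: [0.0, 0.874, 0.485, -0.0]
force: [-0.3, -0.1, -0.6]
finger_gap: 0.0006
```

Request:
servo_tool --pt "0 0 1 0" --pt "0 0 0 0"

```text
time_s: 14.2
eef_pos: [0.5888, 0.2239, 0.0764]
tool_rot: [0.0, 0.874, 0.485, 0.0]
force: [-0.9, -0.7, 3.3]
finger_gap: 0.0006
```

Request:
servo_tool --pt "0 0 1 0" --pt "0 0 0 0"

```text
time_s: 14.45
eef_pos: [0.5888, 0.2239, 0.0752]
tool_rot: [0.0, 0.874, 0.485, 0.0]
force: [-1.3, -1.1, 5.0]
finger_gap: 0.0008
```

Request:
servo_tool --pt "0 0 1 0" --pt "0 0 0 0"

```text
time_s: 14.7
eef_pos: [0.5888, 0.2239, 0.0742]
tool_rot: [0.0, 0.874, 0.485, 0.0]
force: [-2.6, -1.5, 5.4]
finger_gap: 0.0004
```

Request:
servo_tool --pt "0 0 1 0" --pt "0 0 0 0"

```text
time_s: 14.95
eef_pos: [0.5888, 0.2239, 0.0734]
tool_rot: [0.0, 0.874, 0.485, 0.0]
force: [-1.2, -1.3, 6.5]
finger_gap: 0.0005
```

Request:
servo_tool --pt "0 0 1.2 0" --pt "0 0 0 0" --pt "0 0 0 0"

```text
time_s: 15.32
eef_pos: [0.5889, 0.2239, 0.0723]
tool_rot: [0.0, 0.874, 0.485, 0.0]
force: [-2.5, -1.8, 8.0]
finger_gap: 0.0004
```

```bash
python3 d.py
```

```text
t 15.32 dock [-14.03   0.04  13.13] Fdock [-2.85  1.12  8.02] psi-dock -0.02 gap 0.4
```

Request:
servo_tool --pt "-1.5 0 0 0" --pt "-1.5 0 0 0" --pt "-1 0 0 0" --pt "0 0 0 0"

```text
time_s: 15.82
eef_pos: [0.5878, 0.2222, 0.0728]
tool_rot: [-0.001, 0.874, 0.486, 0.002]
force: [0.6, 2.4, 5.9]
finger_gap: 0.0002
```

```bash
python3 d.py
```

```text
t 15.82 dock [-16.01   0.06  13.58] Fdock [2.37 0.72 5.89] psi-dock 0.01 gap 0.2
```

Request:
servo_tool --pt "-1 0 0 0" --pt "-1 0 0 0" --pt "-1 0 0 0" --pt "0 0 0 0"

```text
time_s: 16.32
eef_pos: [0.5863, 0.2197, 0.0728]
tool_rot: [-0.001, 0.874, 0.486, 0.002]
force: [1.8, 2.3, 4.8]
finger_gap: 0.0008
```

```bash
python3 d.py
```

```text
t 16.32 dock [-1.896e+01  1.000e-02  1.359e+01] Fdock [ 2.89 -0.28  4.75] psi-dock 0.01 gap 0.8
```

Request:
servo_tool --pt "0 0 0.8 0" --pt "0 0 0 0" --pt "-1 0 0 0" --pt "-1 0 0 0" --pt "0 0 0 0"

```text
time_s: 16.95
eef_pos: [0.5855, 0.2183, 0.0723]
tool_rot: [-0.001, 0.874, 0.486, 0.002]
force: [1.8, 1.8, 6.1]
finger_gap: 0.0006
```

```bash
python3 d.py
```

```text
t 16.95 dock [-20.55  -0.03  13.08] Fdock [ 2.51 -0.57  6.06] psi-dock 0.01 gap 0.6
```

Request:
servo_tool --pt "-1 0 0 0" --pt "-1.5 0 0 0" --pt "-1.5 0 0 0" --pt "0 0 0 0"

```text
time_s: 17.45
eef_pos: [0.5834, 0.2149, 0.0723]
tool_rot: [-0.001, 0.874, 0.486, 0.002]
force: [1.1, 2.2, 5.6]
finger_gap: 0.0004
```

```bash
python3 d.py
```

```text
t 17.45 dock [-24.62  -0.09  13.08] Fdock [2.46 0.19 5.64] psi-dock 0.01 gap 0.4
```

Request:
servo_tool --pt "-2 0 0 0" --pt "-2 0 0 0" --pt "-2 0 0 0" --pt "-2 0 0 0" --pt "0 0 0 0"

```text
time_s: 18.08
eef_pos: [0.5791, 0.208, 0.0723]
tool_rot: [-0.001, 0.874, 0.486, 0.002]
force: [1.1, 2.5, 7.6]
finger_gap: 0.0006
```

Request:
servo_tool --pt "-2.5 0 0 0" --pt "-2.5 0 0 0" --pt "-2.5 0 0 0" --pt "-2.5 0 0 0" --pt "0 0 0 0"

```text
time_s: 18.7
eef_pos: [0.5738, 0.1995, 0.0723]
tool_rot: [-0.0, 0.874, 0.486, 0.002]
force: [1.4, 2.1, 7.7]
finger_gap: 0.0007
```

Request:
servo_tool --pt "-2.5 0 0 0" --pt "-2.5 0 0 0" --pt "-2.5 0 0 0" --pt "-2.5 0 0 0" --pt "0 0 0 0"

```text
time_s: 19.32
eef_pos: [0.5686, 0.191, 0.0723]
tool_rot: [-0.0, 0.874, 0.486, 0.002]
force: [0.6, 1.5, 7.2]
finger_gap: 0.0006
```

```bash
python3 d.py
```

```text
t 19.32 dock [-52.68  -0.19  13.1 ] Fdock [1.63 0.28 7.2 ] psi-dock 0.01 gap 0.6
```

Request:
servo_tool --pt "-2.5 0 0 0" --pt "-2.5 0 0 0" --pt "-2.5 0 0 0" --pt "-2.5 0 0 0" --pt "-2.5 0 0 0" --pt "0 0 0 0"

```text
time_s: 20.08
eef_pos: [0.5621, 0.1804, 0.0723]
tool_rot: [-0.0, 0.874, 0.486, 0.002]
force: [1.2, 2.4, 7.5]
finger_gap: 0.0004
```

Request:
servo_tool --pt "0 0 -2 0" --pt "0 0 -3 0" --pt "0 0 -5 0" --pt "0 0 -30 0" --pt "0 0 -50 0" --pt "0 0 -55 0" --pt "0 0 -55 0" --pt "0 0 0 0" --grip 0

```text
time_s: 21.08
eef_pos: [0.562, 0.1793, 0.275]
tool_rot: [0.001, 0.874, 0.485, 0.003]
force: [-0.2, 0.8, 1.0]
finger_gap: 0.0005
```

Request:
servo_tool --pt "-40 0 0 0" --pt "-20 0 0 0" --pt "0 0 0 0" --pt "0 0 0 0" --grip 70

```text
time_s: 21.58
eef_pos: [0.5283, 0.1275, 0.2702]
tool_rot: [-0.0, 0.874, 0.485, -0.001]
force: [-0.1, -0.2, 1.1]
finger_gap: 0.036
```

```bash
python3 d.py; python3 - <<'E'
from h import *
import json
k=camera_params('wrist'); json.dump({a:(np.array(b).tolist()) for a,b in k.items()},open('w5.json','w'))
w=snap('wrist','w5'); k2=camera_params('wrist'); print(np.abs(np.array(k['extrinsics'])-k2['extrinsics']).max())
s=snap('scene','s5')
g=lambda x:x[:,:,::-1]
top=np.hstack([cv2.resize(g(s)[170:250,230:350],(405,270),interpolation=2),cv2.resize(g(snap('side','d5'))[165:255,310:410],(395,270),interpolation=2)])
w=cv2.resize(g(w)[20:230,230:450],(346,330),interpolation=2); s2=cv2.resize(g(s)[170:250,345:455],(454,330),interpolation=2)
cv2.imwrite('pics/m5.png',np.vstack([top,np.hstack([w,s2])]))
E
```

```text
t 21.57 dock [-127.89    0.47  211.02] Fdock [-0.2   0.03  1.06] psi-dock -0.04 gap 36.0
0.0006447275745241621
```

View pics/m5.png

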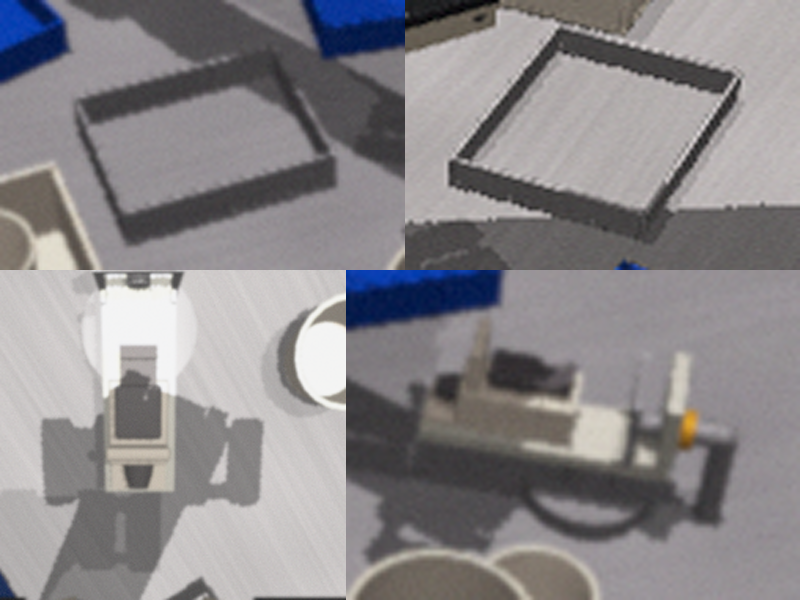

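```bash
python3 - <<'E'
exec(open('tri.py').read())
import json,h
K=json.load(open('w5.json')); cp=camera_params; h.camera_params=lambda n:K if n=='wrist' else cp(n)
q=[.5963,.2358,.0592,1.0139]; c,s=np.cos(q[3]),np.sin(q[3])
W=lambda u,v:(230+u*220/346,20+v*210/330)
for nm,u,v,z in[('finL',106,452,71),('finR',175,452,71),('fin near',140,445,71),('blk?',140,490,5),('pad-x',138,438,51),('pad+x',138,384,51)]:
    d=onz('wrist',*W(u,v),q[2]+z/1e3)-q[:3]; print(nm,np.round([1e3*(c*d[0]+s*d[1]),1e3*(-s*d[0]+c*d[1])],1))
sc=[(230+u*120/405,170+v*80/270) for u,v in[(77,103),(272,50),(333,155),(125,212)]]
sd=[(310+(u-405)*100/395,165+v*90/270) for u,v in[(560,30),(740,75),(650,210),(450,162)]]
for n,L in(('scene',sc),('side',sd)):
    p=np.array([onz(n,*x,.04)[:2] for x in L]); print(n,np.round(p,3).tolist(),p.mean(0), np.linalg.norm(np.roll(p,-1,0)-p,axis=1))
E
```

```text
finL [-274.9   23.9]
finR [-275.   -25.2]
fin near [-269.3   -0.3]
blk? [-354.9   -0.4]
pad-x [-276.     1.1]
pad+x [-231.9    1.1]
scene [[0.41, -0.167], [0.395, 0.016], [0.538, 0.027], [0.548, -0.156]] [ 0.47250087 -0.07007391] [0.18336744 0.14291686 0.18309931 0.1382139 ]
side [[0.538, -0.152], [0.395, -0.164], [0.382, 0.013], [0.528, 0.033]] [ 0.46078719 -0.06753889] [0.1435289  0.17801652 0.14661979 0.18530564]
```

```bash
python3 - <<'E'
exec(open('tri.py').read())
import json,h
K=json.load(open('w5.json')); cp=camera_params; h.camera_params=lambda n:K if n=='wrist' else cp(n)
q=[.5963,.2358,.0592,1.0139]; c,s=np.cos(q[3]),np.sin(q[3])
W=lambda u,v:(230+u*220/346,20+(v-270)*210/330)
for nm,u,v,z in[('finL',106,452,71),('finR',175,452,71),('fin near',140,445,71),('sole end',140,490,3),('pad-x',138,438,51),('pad+x',138,384,51)]:
    d=onz('wrist',*W(u,v),q[2]+z/1e3)-q[:3]; print(nm,np.round([1e3*(c*d[0]+s*d[1]),1e3*(-s*d[0]+c*d[1])],1))
h.camera_params=cp
delta([q[0]-c*.05,q[1]-s*.05,.2],np.degrees(q[3]))
E
```

```text
finL [-85.2  20.8]
finR [-85.2 -22.1]
fin near [-81.   -0.3]
sole end [-118.8   -0.5]
pad-x [-77.7   0.9]
pad+x [-43.9   0.9]
t 21.73 p [0.5286 0.1285 0.2707] psi 58.14 tool delta mm [76.9  0.9 70.7] twist 0.05 F [-0.5  0.3 -0.3] gap 0.0481
```

Request:
servo_tool --pt "40 0.5 0 0" --pt "37 0.4 0 0" --pt "0 0 50 0" --pt "0 0 50 0" --pt "0 0 40 0" --pt "0 0 20 0" --pt "0 0 0 0" --pt "0 0 0 0" --grip 70

```text
time_s: 22.72
eef_pos: [0.5713, 0.1934, 0.1126]
tool_rot: [0.0, 0.874, 0.485, 0.001]
force: [0.6, 1.0, -0.0]
finger_gap: 0.0702
```

```bash
python3 d.py
```

```text
t 22.73 dock [-49.21  -1.15  53.43] Fdock [ 1.13  0.01 -0.  ] psi-dock -0.01 gap 70.2
```

Request:
servo_tool --pt "-1 -1 15 0" --pt "0 0 15 0" --pt "0 0 15 0" --pt "0 0 12 0" --pt "0 0 5 0" --pt "0 0 0 0"

```text
time_s: 23.48
eef_pos: [0.5685, 0.1922, 0.0485]
tool_rot: [-0.0, 0.874, 0.485, -0.0]
force: [-0.1, -0.0, 1.0]
finger_gap: 0.07
```

Request:
servo_tool --pt "0 0 3 0" --pt "0 0 2 0" --pt "0 0 2 0" --pt "0 0 2 0" --pt "0 0 0 0"

```text
time_s: 24.1
eef_pos: [0.5686, 0.192, 0.0398]
tool_rot: [-0.0, 0.874, 0.485, -0.0]
force: [0.1, 0.3, 0.0]
finger_gap: 0.0698
```

```bash
python3 d.py
```

```text
t 24.1 dock [-51.83   0.38 -19.45] Fdock [0.26 0.07 0.02] psi-dock -0.02 gap 69.8
```

Request:
servo_tool --pt "0 0 1 0" --pt "0 0 0 0" --pt "0 0 0 0" --pt "0 0 0 0" --grip 30

```text
time_s: 24.6
eef_pos: [0.5687, 0.1922, 0.039]
tool_rot: [-0.0, 0.874, 0.485, 0.0]
force: [0.2, -0.2, 0.4]
finger_gap: 0.0397
```

Request:
servo_tool --pt "0 0 0 0" --pt "0 0 0 0" --pt "0 0 0 0" --pt "0 0 0 0"

```text
time_s: 25.1
eef_pos: [0.5687, 0.1922, 0.039]
tool_rot: [0.0, 0.874, 0.485, 0.0]
force: [0.2, -0.0, 0.9]
finger_gap: 0.0397
```

Request:
servo_tool --pt "0 0 -2 0" --pt "0 0 -4 0" --pt "0 0 -10 0" --pt "0 0 -20 0" --pt "0 0 -30 0" --pt "0 0 -30 0" --pt "0 0 0 0"

```text
time_s: 25.98
eef_pos: [0.5709, 0.1934, 0.1388]
tool_rot: [0.001, 0.874, 0.485, 0.003]
force: [0.1, 0.2, -2.0]
finger_gap: 0.0395
```

Request:
servo_tool --pt "0 0 0 -7" --pt "0 0 0 -7.5" --pt "0 0 0 -7.5" --pt "0 0 0 -7.3" --pt "0 0 0 -7" --pt "0 0 0 0" --pt "0 0 0 0"

```text
time_s: 26.85
eef_pos: [0.5685, 0.1919, 0.1346]
tool_rot: [-0.0, 0.681, 0.733, -0.0]
force: [2.2, -0.1, -1.5]
finger_gap: 0.0399
```

```bash
python3 - <<'E'
from h import *
# nozzle centre ~0 from TCP in x; sole extends 20 more at -x -> bias centre +10mm along nozzle x (yaw 94.4)
a=np.radians(94.4); t=np.array([.466,-.069,.12])+.008*np.array([np.cos(a),np.sin(a),0])
print(t); delta(t,94.4)
E
```

```text
[ 0.46538625 -0.06102358  0.12      ]
t 26.85 p [0.5685 0.1919 0.1346] psi 94.23 tool delta mm [-244.6 -121.5   14.7] twist -0.17 F [ 2.2 -0.1 -1.5] gap 0.0399
```

Request:
servo_tool --pt "-25 -12.5 0 0" --pt "-40 -20 0 0" --pt "-40 -20 0 0" --pt "-40 -20 0 0" --pt "-40 -20 0 0" --pt "-35 -17 0 0" --pt "-25 -12 0 0" --pt "0 0 0 0"

```text
time_s: 27.85
eef_pos: [0.4653, -0.0642, 0.1346]
tool_rot: [0.0, 0.682, 0.731, -0.001]
force: [0.6, 0.6, -1.8]
finger_gap: 0.0401
```

```bash
python3 - <<'E'
from h import *
delta([.4654,-.061,.12],94.4)
s=snap('scene','s6');d=snap('side','d6')
m=np.hstack([cv2.resize(s[130:250,220:360],(400,343),interpolation=2),cv2.resize(d[120:260,290:430],(400,343),interpolation=2)])
cv2.imwrite('pics/m6.png',m[:,:,::-1])
E
```

```text
t 27.85 p [ 0.4653 -0.0642  0.1346] psi 94.02 tool delta mm [ 3.2  0.4 14.6] twist -0.38 F [ 0.6  0.6 -1.8] gap 0.0401
```

View pics/m6.png

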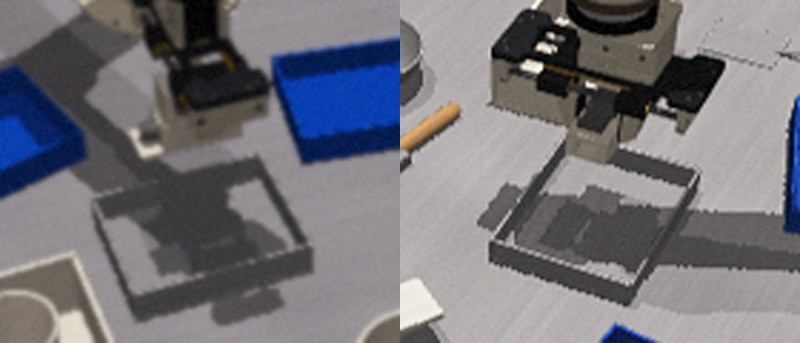

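Request:
servo_tool --pt "3 0.4 15 0" --pt "0 0 25 0" --pt "0 0 25 0" --pt "0 0 25 0" --pt "0 0 20 0" --pt "0 0 15 0" --pt "0 0 7 0" --pt "0 0 0 0"

```text
time_s: 28.95
eef_pos: [0.4664, -0.0579, 0.0027]
tool_rot: [-0.0, 0.679, 0.734, -0.0]
force: [0.3, 0.2, -1.8]
finger_gap: 0.0399
```

Request:
servo_tool --pt "0 0 3 0" --pt "0 0 3 0" --pt "0 0 2 0" --pt "0 0 1 0" --pt "0 0 0 0"

```text
time_s: 29.58
eef_pos: [0.4664, -0.0585, -0.0061]
tool_rot: [0.0, 0.68, 0.734, 0.0]
force: [-0.5, -1.1, -2.2]
finger_gap: 0.0396
```

Request:
servo_tool --pt "0 0 1 0" --pt "0 0 1 0" --pt "0 0 0 0"

```text
time_s: 29.95
eef_pos: [0.4664, -0.0584, -0.0081]
tool_rot: [-0.0, 0.68, 0.734, -0.0]
force: [0.0, 0.0, -1.5]
finger_gap: 0.0397
```

Request:
servo_tool --pt "0 0 1 0" --pt "0 0 1 0" --pt "0 0 1 0" --pt "0 0 0 0"

```text
time_s: 30.45
eef_pos: [0.4663, -0.0584, -0.0112]
tool_rot: [-0.0, 0.68, 0.734, -0.0]
force: [0.2, 0.1, -2.9]
finger_gap: 0.0397
```

Request:
servo_tool --pt "0 0 1 0" --pt "0 0 1 0" --pt "0 0 0 0"

```text
time_s: 30.82
eef_pos: [0.4664, -0.0585, -0.0132]
tool_rot: [-0.0, 0.68, 0.734, -0.0]
force: [-0.4, 0.0, -1.9]
finger_gap: 0.04
```

Request:
servo_tool --pt "0 0 1 0" --pt "0 0 0 0"

```text
time_s: 31.08
eef_pos: [0.4664, -0.0584, -0.0141]
tool_rot: [-0.0, 0.68, 0.734, -0.0]
force: [1.1, -0.7, -1.2]
finger_gap: 0.0398
```

Request:
servo_tool --pt "0 0 1 0" --pt "0 0 0 0"

```text
time_s: 31.32
eef_pos: [0.4664, -0.0585, -0.0151]
tool_rot: [0.0, 0.68, 0.734, -0.0]
force: [0.5, -0.6, -2.4]
finger_gap: 0.0397
```

Request:
servo_tool --pt "0 0 1 0" --pt "0 0 0 0"

```text
time_s: 31.58
eef_pos: [0.4664, -0.0584, -0.0161]
tool_rot: [-0.0, 0.68, 0.734, -0.0]
force: [-0.5, 0.3, -1.5]
finger_gap: 0.0394
```

Request:
servo_tool --pt "0 0 0.8 0" --pt "0 0 0 0"

```text
time_s: 31.82
eef_pos: [0.4664, -0.0584, -0.0169]
tool_rot: [-0.0, 0.68, 0.734, 0.0]
force: [0.0, -0.9, -1.9]
finger_gap: 0.0398
```

Request:
servo_tool --pt "0 0 0.8 0" --pt "0 0 0 0"

```text
time_s: 32.08
eef_pos: [0.4664, -0.0585, -0.0177]
tool_rot: [-0.0, 0.68, 0.734, -0.0]
force: [0.3, -0.5, -2.1]
finger_gap: 0.0397
```

Request:
servo_tool --pt "0 0 0.8 0" --pt "0 0 0 0"

```text
time_s: 32.33
eef_pos: [0.4665, -0.0585, -0.0181]
tool_rot: [0.0, 0.68, 0.734, -0.0]
force: [-1.2, -0.0, 5.0]
finger_gap: 0.0397
```

Request:
servo_tool --pt "0 0 0.8 0" --pt "0 0 0 0"

```text
time_s: 32.58
eef_pos: [0.4665, -0.0585, -0.0182]
tool_rot: [0.001, 0.68, 0.734, -0.001]
force: [-5.2, -1.1, 15.8]
finger_gap: 0.0397
```

Request:
servo_tool --pt "0 0 0.8 0" --pt "0 0 0 0"

```text
time_s: 32.83
eef_pos: [0.4665, -0.0586, -0.0182]
tool_rot: [0.001, 0.68, 0.734, -0.001]
force: [-8.8, -0.9, 28.3]
finger_gap: 0.0396
```

Request:
servo_tool --pt "0 0 -1 0" --pt "0 0 -0.8 0" --pt "0 0 0 0"

```text
time_s: 33.2
eef_pos: [0.4666, -0.0585, -0.0181]
tool_rot: [0.0, 0.68, 0.734, -0.0]
force: [-1.9, 0.4, 5.3]
finger_gap: 0.0397
```

Request:
servo_tool --pt "0 0 0 0" --pt "0 0 0 0" --pt "0 0 0 0" --pt "0 0 0 0" --grip 62

```text
time_s: 33.7
eef_pos: [0.4664, -0.0584, -0.0183]
tool_rot: [-0.0, 0.68, 0.734, 0.0]
force: [0.2, 0.6, 0.6]
finger_gap: 0.0622
```

Request:
servo_tool --pt "0 0 -5 0" --pt "0 0 -10 0" --pt "0 0 -20 0" --pt "0 0 -40 0" --pt "0 0 -50 0" --pt "0 0 -50 0" --pt "0 0 0 0" --pt "0 0 0 0"

```text
time_s: 34.7
eef_pos: [0.466, -0.059, 0.1568]
tool_rot: [0.0, 0.68, 0.733, -0.0]
force: [0.2, 0.7, -0.2]
finger_gap: 0.062
```

Request:
servo_tool --pt "0 0 -50 0" --pt "40 0 0 0" --pt "60 0 0 0" --pt "60 0 0 0" --pt "60 0 0 0" --pt "0 0 0 0" --pt "0 0 0 0"

```text
time_s: 35.58
eef_pos: [0.4486, 0.1608, 0.2056]
tool_rot: [-0.0, 0.679, 0.734, -0.001]
force: [0.5, -0.3, 0.2]
finger_gap: 0.062
```

```bash
python3 - <<'E'
from h import *
delta([0,0,0])
a=np.radians(94.2)
def N(cx,cy,P): 
    P=np.array(P,float)/1e3; return np.c_[cx+np.cos(a)*P[:,0]-np.sin(a)*P[:,1],cy+np.sin(a)*P[:,0]+np.cos(a)*P[:,1],.005+P[:,2]]
P=N(.4664,-.0585,[(-30.6,20,71),(-30.6,-20,71),(-5.6,0,51),(40,0,34),(-58,0,3)])
for n in('scene','side'):
    im=snap(n,n+'9'); print(n,np.round(proj(n,P),0).tolist())
    old=cv2.imread('pics/'+('s5' if n=='scene' else 'd5')+'.png')[:,:,::-1].astype(int)
    d=(np.abs(im.astype(int)-old).sum(2)>60).astype('uint8')
    k,_,st,ce=cv2.connectedComponentsWithStats(cv2.morphologyEx(d,cv2.MORPH_OPEN,np.ones((3,3))))
    print([(s.tolist(),np.round(c).tolist()) for s,c in zip(st[1:],ce[1:]) if s[4]>25])
    x0,y0=(255,180) if n=='scene' else (325,175)
    g=cv2.cvtColor(im,cv2.COLOR_RGB2GRAY)[y0:y0+62:2,x0:x0+76:2]; print('\n'.join(''.join(' .:-=+*#%@'[v*10//256] for v in r) for r in g))
E
```

```text
t 35.58 p [0.4486 0.1608 0.2056] psi 94.49 tool delta mm [-125.  -459.4  206.8] twist None F [ 0.5 -0.3  0.2] gap 0.062
scene [[281.0, 195.0], [285.0, 204.0], [291.0, 202.0], [306.0, 202.0], [275.0, 218.0]]
[([272, 0, 5, 8, 28], [274.0, 3.0]), ([338, 0, 12, 7, 68], [343.0, 3.0]), ([388, 0, 10, 8, 53], [392.0, 3.0]), ([355, 4, 33, 24, 441], [372.0, 17.0]), ([347, 10, 7, 5, 29], [350.0, 12.0]), ([273, 18, 7, 18, 64], [276.0, 27.0]), ([279, 23, 6, 32, 109], [281.0, 39.0]), ([341, 63, 58, 79, 1919], [369.0, 101.0]), ([359, 105, 22, 9, 123], [370.0, 109.0]), ([248, 140, 10, 17, 78], [253.0, 149.0]), ([278, 143, 11, 21, 122], [283.0, 154.0]), ([238, 158, 20, 19, 139], [246.0, 168.0]), ([300, 170, 24, 14, 138], [313.0, 176.0]), ([281, 183, 11, 6, 46], [286.0, 185.0]), ([319, 182, 83, 59, 1995], [358.0, 209.0]), ([379, 189, 21, 13, 192], [389.0, 195.0]), ([303, 193, 13, 10, 72], [309.0, 197.0]), ([278, 196, 6, 6, 26], [281.0, 198.0]), ([281, 198, 25, 15, 214], [293.0, 205.0]), ([275, 209, 33, 15, 260], [291.0, 216.0])]<stdin>:14: RuntimeWarning: overflow encountered in scalar multiply
Traceback (most recent call last):
OverflowError: Python integer 256 out of bounds for uint8
```

```bash
python3 - <<'E'
from h import *
for n,x0,y0 in(('scene',252,178),('side',322,172)):
    g=cv2.cvtColor(snap(n,n+'10'),cv2.COLOR_RGB2GRAY)[y0:y0+66:2,x0:x0+80].astype(int); print(n,g.min(),g.max()); g=(g-g.min())*9//(g.max()-g.min())
    print('\n'.join(''.join(' .:-=+*#%@'[v] for v in r) for r in g))
a=np.radians(94.2);P=np.array([(-30.6,20,71),(-30.6,-20,71),(-5.6,0,51),(40,20,34),(40,-20,34),(-58,0,3)])/1e3
print(np.round(proj('side',np.c_[.4664+np.cos(a)*P[:,0]-np.sin(a)*P[:,1],-.0585+np.sin(a)*P[:,0]+np.cos(a)*P[:,1],.005+P[:,2]])).tolist())
E
```

```text
scene 17 211
******************++==----::::::::::::::::::::::::::::::::::::-:::::::.         
**********************++==--::::::::::::::::::::::::::::::-:::--:--::::.        
**************************+++=---:::::::::::::::---::-:-:----:::::-::::.        
+***************************+++++++=---::--::--:-------==--=-:::-:-:::::.       
+*********************************+**++++=-==--==----::::::-=---::-::::::.   ...
*********************************+++*+++++----::::::::::::.:-==-::::::::::::::::
*************************++**+++++=---::::::::::::::::::::...-==-:::::::::-:::::
**********************++++=---::::::::::::::::::.::::::::--:..:---::-:::--:::::-
***************++++=---::::::::::::::::::::::::::----=+++*+=:..:-=---:::::-:-:::
***+**+++++=---:::::::.:::-=+=-:::::::::::---=+++++******+++=-..:=++++=-----::::
++++=--:::::::::::::::::::-*%%*-::-=-=++++++++++=-=++*++**+*++:..:-+++++++++=---
=-:::.:::::::.::..:::::::::-*%%#++++++===-====--::-==+++**++*++-...-=+++*******+
=+-::::..:.:::.:::::--=++++==*%%*=---------------:::-=+++*++++++-:..-++*********
--==::::::::---=++++++*++*+=-=*%%+
[... 3666 characters left out ...]
**********+#-:.-*+******************
::::::::::::.-----+*++**********+*+=+++**************+*-:.=+++******************
::::::::::::::::::::-++*#*+*************************+*-.:-+++*******************
*++:=:-::::::::::::::::::-+++***********************#-.:=*++********************
*******++:::::-::::::::::::::::=+=**++**************-:.=++**********************
***********++++::.::::::::::::::::::-++*#++******+*-:.-+++**********************
*****************++::::::::::::::::::::::-+++*****-.:=+++***********************
***********************++:::::::::::::::::::::-+--::=+++************************
[[368.0, 192.0], [355.0, 187.0], [357.0, 200.0], [357.0, 218.0], [344.0, 213.0], [363.0, 198.0]]
```

```bash
python3 -c "
from plant import arm
print(arm.get_state()['time_s'],arm.sign_off())"
```

```text
the job is handed in; nothing more can be done
35.725 None
```

I handed the job in at 35.7 s with the nozzle standing in the steel rinse tray. No verdict was reported.

**What was done**
- **Sliding off:** I pressed the thumb pad about 4 mm at roughly 8 N. I then pushed on the fin to slide the nozzle about 50 mm off the spigot, with about 3 N along the slide and no jam.
- **Transfer:** I gripped it across its width (gap 39.7 mm) and lowered it until it touched the tray floor. I then released it and moved the arm about 0.22 m away.

**Last checks**
- **Position and attitude:** At release the grip was at (0.466, -0.058), about 10 mm from the tray centre as I measured it. The floor contact and a pixel print of the final scene picture agree with the nozzle standing upright inside the walls. I had used all 12 picture views, so I did not view a final image.
- **Robot:** The force read about zero after release.
- **Bystanders:** The tool touched none that I noticed. I did not check their positions one by one.

**What disagreed**
- **Finger length:** The fingers end about 34 mm short of the reported TCP. The pictures showed this and the touch on the pad fitted it, so I worked to the corrected tip.
- **Set-down force:** The floor came about 3 mm lower than I had computed. The last step down briefly pressed the nozzle on the tray at about 28 N before I backed off.

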